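# Load a headset kit onto the bench stand and post

### The job

Make up the kit for one headset: lift the headband frame and lower it, without dropping it, squarely over the middle of the bar so that it hangs there freely astride it, one leg on each side. Then thread the wide ring down the post until it is fully home on the base, and after it the narrow ring, fully home on top of the wide one. Leave the tape roll, cup and screwdriver where they are.

Things in the scene. Friction and masses are not known exactly. Their poses are not given: they have to be found in the camera images.
- headband: Black headset headband frame: rigid arch 158 mm wide (x), 123 high (z up), band 26 wide (y), 4 thick, legs at x = +-72. A rubber pad block on the crown, 50 (x) by 30 (y), from z = 106 to 123: grip it across its 30 mm. It stands on two foot bars, each 14 (x) by 60 (y) by 12 mm. 0.1 to 0.2 kg. Origin: midway between the feet, at their underside.
- crown (a point): Middle of the underside of the headband's crown (the point that rests on the bar), 103 mm above the headband's origin, 20 mm below the pad's top; axes as the headband.
- bar_stand: Fixed bar stand: dark steel base plate 100 (x) by 190 (y) by 10 mm, two 14 mm steel uprights at y = +-85 mm, and across them a round steel bar 16 mm thick along its y, 186 mm long, top at z = 140 mm. Nothing stands higher than the bar. Origin: centre of the base's underside.
- bar_top (a point): Top of the bar at its middle; y along the bar, z up.
- ring_post: Fixed ring post: round dark steel base 90 mm in diameter, 12 mm thick, with an upright steel post 14 mm in diameter in its centre, its top 10 mm tapered to 6 mm; post top at z = 62 mm. Origin: centre of the base's underside.
- post_foot (a point): On the post's axis at the top face of its base (12 mm above the origin); the post rises 50 mm above it. z up.
- wide_ring: Grey plastic ring lying flat: outer diameter 56 mm, hole 20 mm, 18 mm high. Origin: centre of its underside; z is its axis.
- wide_ring_mid (a point): Centre of the wide ring, at half its height (9 mm above its origin).
- narrow_ring: Grey plastic ring lying flat: outer diameter 40 mm, hole 20 mm, 18 mm high. Origin: centre of its underside; z is its axis.
- narrow_ring_mid (a point): Centre of the narrow ring, at half its height (9 mm above its origin).
- tape_roll: Bystander: brown tape roll lying flat, outer diameter 96 mm, bore 76 mm, 24 mm high. Origin: centre of its underside.
- cup: Bystander: open white cup, 72 mm across, 75 mm high. Origin: centre of its underside.
- screwdriver: Bystander: screwdriver with black handle, 190 mm long, lying along its x, handle to -x. Origin: its underside, near the middle.

How it is judged:
On the way, in this order (a step that is already met when the one before it is completed fails the run):
1. the headband hangs released astride the bar (x of crown in the frame of bar_top between -0.02 and 0.02 m and y of crown in the frame of bar_top between -0.05 and 0.05 m and z of crown in the frame of bar_top between -0.005 and 0.006 m and angle between headband's own z axis and vertical below 0.2 rad and angle between the y axis of headband and the y axis of bar_stand, either way round below 0.4 rad and contact force between headband and bar_stand above 0.2 N and linear speed of headband below 0.05 m/s and contact force between the fingers and headband below 0.05 N), for 0.2 s.
2. the wide ring is fully home on the post's base, released (horizontal distance between wide_ring_mid and post_foot below 0.006 m and z of wide_ring_mid in the frame of post_foot between 0.006 and 0.012 m and linear speed of wide_ring below 0.03 m/s and contact force between the fingers and wide_ring below 0.05 N), for 0.2 s.
3. the narrow ring is fully home on the wide ring, released (horizontal distance between narrow_ring_mid and post_foot below 0.006 m and z of narrow_ring_mid in the frame of post_foot between 0.024 and 0.03 m and linear speed of narrow_ring below 0.03 m/s and contact force between the fingers and narrow_ring below 0.05 N), for 0.2 s.
At the end, for the whole second after the job is handed in: Headband at rest on the bar, touching it: crown within 20 mm across, 50 mm along and -5 to +6 mm of the bar-top middle, upright to 0.2 rad, square to 0.4 rad. Wide ring on the post base, narrow ring on it, each within 6 mm of the post axis and 3 mm of seated height, at rest (x of crown in the frame of bar_top between -0.02 and 0.02 m and y of crown in the frame of bar_top between -0.05 and 0.05 m and z of crown in the frame of bar_top between -0.005 and 0.006 m and angle between headband's own z axis and vertical below 0.2 rad and angle between the y axis of headband and the y axis of bar_stand, either way round below 0.4 rad and contact force between headband and bar_stand above 0.2 N and linear speed of headband below 0.05 m/s and horizontal distance between each of wide_ring_mid, narrow_ring_mid and post_foot below 0.006 m and z of wide_ring_mid in the frame of post_foot between 0.006 and 0.012 m and linear speed of each of wide_ring, narrow_ring below 0.03 m/s and z of narrow_ring_mid in the frame of post_foot between 0.024 and 0.03 m).
It fails at once if the headband is dropped (falls freely at over 0.8 m/s, about 33 mm of fall) (contact force between the fingers and headband below 0.05 N and linear speed of headband above 0.8 m/s).
It fails at once if the tape roll is moved by more than 30 mm (distance of tape_roll from where it was at the start of the episode above 0.03 m).
It fails at once if the cup is moved by more than 30 mm (distance of cup from where it was at the start of the episode above 0.03 m).
It fails at once if the screwdriver is moved by more than 30 mm (distance of screwdriver from where it was at the start of the episode above 0.03 m).
It also fails if it takes over 72 s, if anything falls off the work surface, if the arm or the gripper's body presses on something with over 40 N, if the wrist force passes 120 N, or if a joint passes its speed limit or range.

### The arm

A 7-joint arm with a two-finger parallel gripper is mounted at the origin on the work surface. World frame = base frame: x ahead of the robot, y to its left, z up, the work surface at z = 0. Lengths are in m, angles in rad, forces in N, time in s.
With the tool pointing down it reaches from about 0.4 to 0.85 m from the base axis. Payload 4.5 kg.
Tool frame: the origin (TCP) lies at the very end of the fingers, on their centre line; the grasp point (between the pads) lies 19 mm behind it; z points along the fingers, y is the line along which they close (so a half turn about z gives the same grasp; the last joint's range is limited). The gripper opens to 88 mm and grips with 3 to 60 N. Pads are 18 mm wide; open, the fingers measure 123 mm over their backs; the gripper's body (75 mm by 187 mm) begins 45 mm behind the grasp point.
Start: joints at [-1.139, 0.689, -0.195, 1.565, 0.157, 0.902, -0.215], TCP at [0.242, 0.576, 0.239] pointing down, gripper open.
Joint ranges: [-3.01, 3.01], [-0.46, 2.08], [-1.47, 1.51], [0.13, 2.56], [-1, 4.14], [0.04, 2.09], [-2.66, 2.66]. Speed limits (rad/s): [2.57, 2.57, 3.14, 3.14, 3.14, 3.14, 3.14].

### API

Orientations are given as a unit quaternion [x, y, z, w].
In Python, from plant import r gives the robot as it stands. The module is installed in compiled form; this text tells all that it offers.
- The arm moves only by the shell command python3 -m pendant 'ROWS' [FORCE]. ROWS is JSON, one flat list of numbers, 7 for each row, row after row: the opening, from 0 (shut) to 1 (fully open), then the shift along the tool's x, y, z scaled (see below), then the turn, a rotation vector about the tool's x, y, z scaled (see below). A call has 1 to 12 rows; each row is the pose to reach, as a shift and turn from the pose commanded when the call began, along the tool's axes at that moment; what a row does not reach only later rows make up. The controller multiplies each number of a shift by 0.15 m and each number of a turn by pi/2 rad. A row lasts 1/10 s, in which the tool goes at most 50 mm and 8.59 degrees, less where a joint would pass 70% of its speed; a pose out of reach is approached as far as the arm can. A call with a number of a shift or a turn outside -1 to 1 is refused whole. A call with a gripper value outside its range is refused whole. The fingers move at their own pace and stop on an object; FORCE is the grip in N (left out, the last holds). Time passes only in rows, so rows that repeat a pose let the fingers close. It gives the time, the measured TCP pose, the force, the opening and the grip force at its end, in the units of the state.
- r.get_state(): the state, without advancing time (a new reading comes with each control period).
- r.snapshot(name): name is "scene" or "top" or "wrist"; returns a dict with "img" (384x512x3 uint8, red, green, blue), "mtx" (3x3 intrinsics, pixels), "cam_to_world" (4x4, takes a point from camera to world coordinates). Camera axes: x right, y up, looking along -z (the intrinsics and any distortion apply to the point x, -y, -z); pixel columns grow to the right and rows downward; lengths in m; the calibration is good to about 2 mm. The wrist camera is an equidistant fisheye: a pixel r from the principal point sees the ray r / f radians off the axis. A picture is of the moment at which its call begins. There is no depth.
- r.finish_job(): hands the job in; it is judged then, once.
The state is a dict: "clock": time; "q": joint angles; "qd": joint speeds; "joint_torque": joint torques, N m; "tool_pos": TCP position; "eef_rot": TCP orientation; "contact_force": force on the tool from outside, world axes, zero at the start; "moment": the same for the moment, N m; "opening": opening from 0.0 (shut) to 1.0 (fully open); "finger_force": force on a finger pad.
Only numpy, scipy, OpenCV 4.12 (cv2) and the standard library are available. Lean on these libraries where they do the work, as an engineer would, in place of code of your own. Each camera call takes 0.05 s, during which the arm holds its last target. There are 200 camera calls.

## Working session

There is one attempt and no reset: what is moved stays moved. The work goes in short steps, Python scripts to look and compute and a shell command to move; the robot and the scene stay as the last step left them, time stands still between calls to the robot, and variables do not carry over. Pictures are saved under pics/ and viewed, at most 10 in all, crops included, and the job is handed in when it is done.

```bash
mkdir -p pics
cat > h.py <<'E'
import numpy as np,cv2
from plant import r
def shot(n,f):
    s=r.snapshot(n); cv2.imwrite(f'pics/{f}.png',s['img'][:,:,::-1]); np.savez(f'pics/{f}.npz',K=s['mtx'],T=s['cam_to_world']); return s
def ray(f,u,v,fish=False):
    d=np.load(f'pics/{f}.npz');K,T=d['K'],d['T']
    a=np.array([(u-K[0,2])/K[0,0],(v-K[1,2])/K[1,1]])
    if fish:
        t=np.linalg.norm(a); p=np.r_[a/t*np.sin(t),np.cos(t)]
    else: p=np.r_[a,1]
    p=T[:3,:3]@(p*[1,-1,-1]); return T[:3,3],p/np.linalg.norm(p)
def at(f,u,v,z,fish=False):
    o,d=ray(f,u,v,fish); return o+d*(z-o[2])/d[2]
def tri(*rs):
    A=0;b=0
    for o,d in rs:
        P=np.eye(3)-np.outer(d,d);A=A+P;b=b+P@o
    x=np.linalg.solve(A,b); return x,[np.linalg.norm((np.eye(3)-np.outer(d,d))@(x-o)) for o,d in rs]
E
python3 - <<'E'
from h import *
a=shot('scene','s0');b=shot('top','t0')
cv2.imwrite('pics/t0b.png',cv2.resize(b['img'][:,:,::-1],(796,597)))
cv2.imwrite('pics/s0b.png',cv2.resize(a['img'][:,:,::-1],(796,597)))
for s in(a,b):print(s['mtx'].round(1).tolist(),s['cam_to_world'].round(3).tolist())
print(r.get_state())
E
```

```text
[[416.9, 0.0, 257.3], [0.0, 416.9, 185.3], [0.0, 0.0, 1.0]] [[0.175, -0.691, 0.701, 1.302], [0.985, 0.114, -0.133, -0.194], [0.012, 0.713, 0.701, 0.868], [0.0, 0.0, 0.0, 1.0]]
[[359.7, 0.0, 251.2], [0.0, 359.7, 196.8], [0.0, 0.0, 1.0]] [[-0.03, 0.997, -0.069, 0.46], [-0.999, -0.03, -0.009, -0.029], [-0.011, 0.069, 0.998, 1.105], [0.0, 0.0, 0.0, 1.0]]
{'clock': 0.1, 'q': array([-1.13920196,  0.68990412, -0.19454449,  1.56627599,  0.15734171,
        0.90252225, -0.21509596]), 'qd': array([ 0.00063314, -0.00102952, -0.00058081, -0.00225388,  0.00032027,
       -0.00037227,  0.00057021]), 'joint_torque': array([-4.62974815e-03, -5.28494024e+01, -1.27249941e+00, -1.53835845e+01,
       -5.27085748e-02,  1.90262435e-03,  3.76587866e-05]), 'tool_pos': array([0.24192584, 0.5756333 , 0.23797879]), 'eef_rot': array([ 1.97524836e-01,  9.80297509e-01, -8.50601456e-04, -9.67958599e-05]), 'contact_force': array([ 0.93726922, -0.61883812, -0.14140064]), 'moment': array([-0.02186765, -0.01780443, -0.03015878]), 'finger_force': 0.0, 'opening': 0.9974141757738838}
```

View pics/t0b.png

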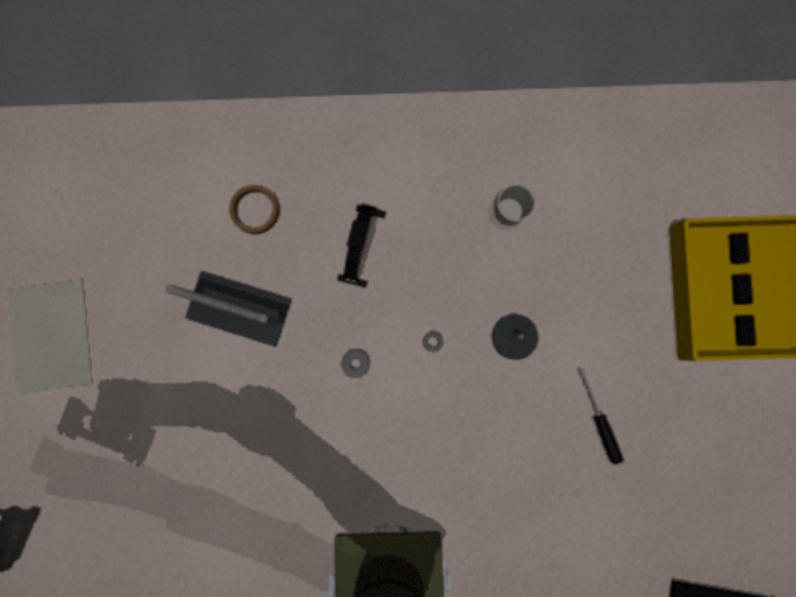

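View pics/s0b.png

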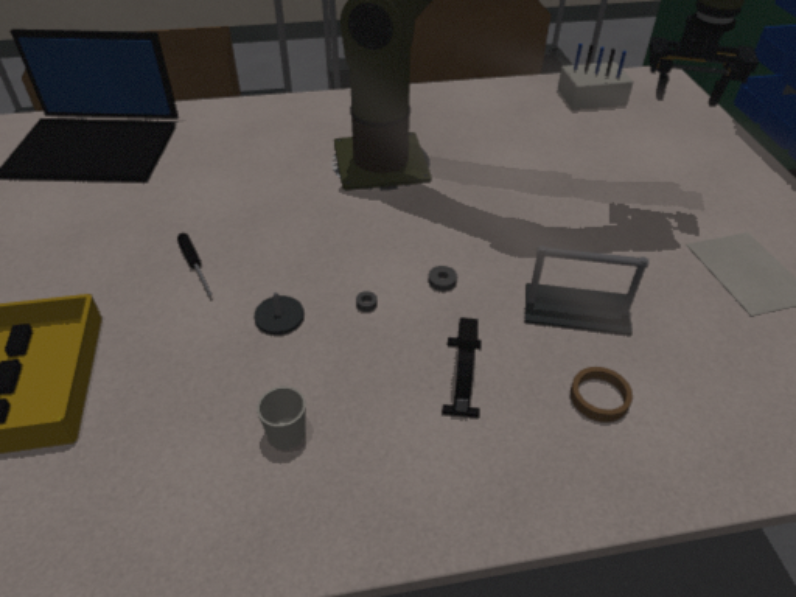

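The top view shows the headband (px ~360,245 upscaled), stand (240,308), wide ring (355,362), narrow ring (432,341), post (515,336), tape, cup and screwdriver. The scene view shows the same, and nothing blocks the workspace. Next I enlarge the key items.

Run:
```python
from h import *
def comp(f,cs):
    im=cv2.imread(f'pics/{f}.png');t=[]
    for x,y in cs:
        c=cv2.resize(im[y:y+75,x:x+100],None,fx=4,fy=4,interpolation=cv2.INTER_CUBIC)
        c=cv2.convertScaleAbs(c,alpha=1.6,beta=15)
        for k in range(0,100,10):
            cv2.putText(c,str(x+k),(k*4,8),0,.3,(0,255,255),1);cv2.line(c,(k*4,9),(k*4,13),(0,255,255),1)
        for k in range(10,75,10):
            cv2.putText(c,str(y+k),(0,k*4+3),0,.3,(0,255,255),1);cv2.line(c,(20,k*4),(24,k*4),(0,255,255),1)
        t.append(c)
    cv2.imwrite(f'pics/{f}c.png',np.vstack([np.hstack(t[:2]),np.hstack(t[2:])]))
comp('t0',[(185,120),(100,165),(205,190),(290,180)])
comp('s0',[(255,200),(330,150),(210,155),(140,170)])
```

```text
(no output)
```

View pics/t0c.png

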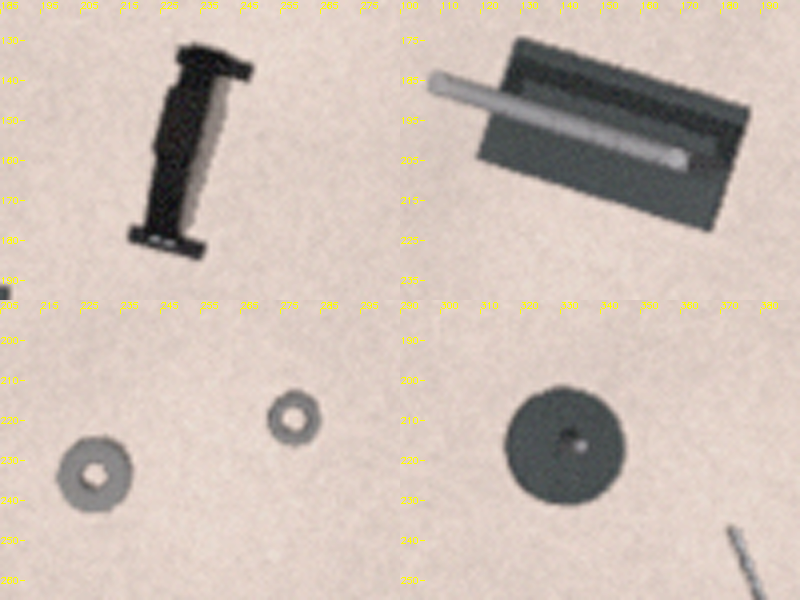

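View pics/s0c.png

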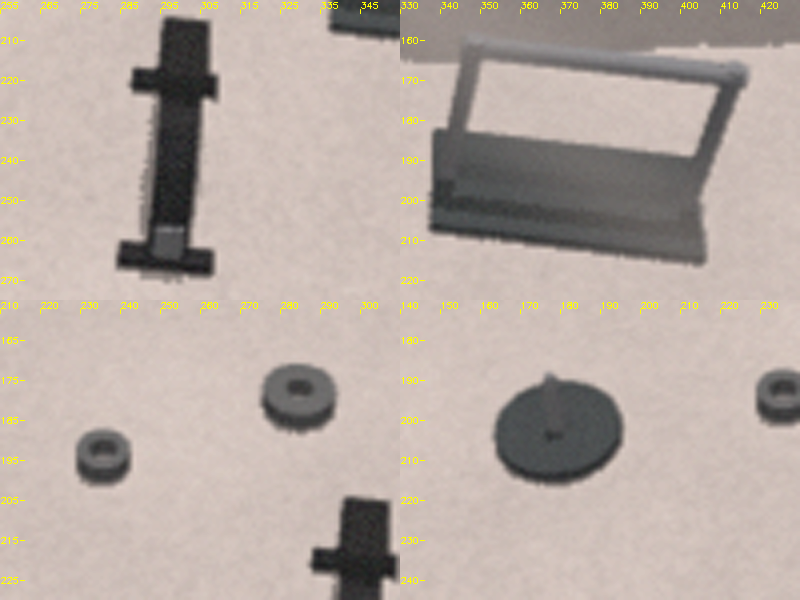

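The top tiles show the headband feet (~tile px 215,63 and 167,245), bar ends (437,80 and 680,158), ring centres and post tip. The scene tiles show the same points, so I triangulate them.

Run:
```python
from h import *
T=[(185,120),(100,165),(205,190),(290,180)];S=[(255,200),(330,150),(210,155),(140,170)]
def o(C,i,X,Y):
    return C[i][0]+(X-400*(i%2)+.5)/4-.5, C[i][1]+(Y-300*(i//2)+.5)/4-.5
for n,i,t,s in [('footA L',0,(180,54),(217,85)),('footA R',0,(251,75),(133,79)),('footB L',0,(130,236),(213,263)),('footB R',0,(205,253),(118,255)),
 ('bar L',1,(434,80),(741,72)),('bar R',1,(682,158),(470,43)),('wide top',2,(95,474),(299,388)),('narrow top',2,(294,418),(103,449)),('post tip',3,(582,446),(549,376)),('base',3,(565,446),(558,428))]:
    x,e=tri(ray('t0',*o(T,i,*t)),ray('s0',*o(S,i,*s)));print(n,x.round(4),np.round(e,4))
print(shot('wrist','w')['mtx'])
```

```text
footA L [0.7045 0.0372 0.1375] [0.0042 0.0042]
footA R [ 0.6892 -0.0097  0.1345] [0.0052 0.0052]
footB L [ 0.6175  0.0985 -0.1782] [0.0043 0.0043]
footB R [ 0.5998  0.0305 -0.1767] [0.0054 0.0054]
bar L [0.5722 0.3662 0.1372] [0.0005 0.0005]
bar R [0.5143 0.199  0.1361] [0. 0.]
wide top [0.4284 0.0527 0.0188] [0.0003 0.0003]
narrow top [ 0.4658 -0.099   0.0167] [0.0004 0.0004]
post tip [ 0.4694 -0.2605  0.0599] [0.0003 0.0003]
base [ 0.4702 -0.2598  0.0085] [0.0004 0.0004]
[[297.31863964   0.         260.11441795]
 [  0.         297.31863964 192.36659121]
 [  0.           0.           1.        ]]
```

Run:
```python
from h import *
T=(185,120);S=(255,200)
o=lambda C,X,Y:(C[0]+(X+.5)/4-.5,C[1]+(Y+.5)/4-.5)
P=[]
for t,s in [((180,54),(213,263)),((251,75),(118,255)),((130,236),(217,85)),((205,253),(133,79))]:
    x,e=tri(ray('t0',*o(T,*t)),ray('s0',*o(S,*s)));P.append(x);print(x.round(4),np.round(e,4))
P=np.array(P);print(P.mean(0)); d=P[:2].mean(0)-P[2:].mean(0);print('x dir',np.degrees(np.arctan2(d[1],d[0])),np.linalg.norm(d))
for a,b in((0,1),(2,3)):
    d=P[a]-P[b];print('y',np.degrees(np.arctan2(d[1],d[0])),np.linalg.norm(d))
d=np.array([.5722-.5143,.3662-.199]);print('bar',np.degrees(np.arctan2(d[1],d[0])),np.hypot(*d))
from scipy.spatial.transform import Rotation as R
print(R.from_quat(r.get_state()['eef_rot']).as_matrix().round(3))
```

```text
[0.7369 0.0427 0.0053] [0.001 0.001]
[ 0.7192 -0.0126  0.002 ] [0.0002 0.0002]
[0.596  0.0842 0.0041] [0.0002 0.0002]
[0.5813 0.0278 0.0042] [0.0013 0.0013]
[0.65835249 0.035522   0.00390574]
x dir -16.367897236106288 0.14523224231406487
y 72.22939331458508 0.058134830163725
y 75.3635396360332 0.05830548800678247
bar 70.89944650627571 0.1769413744718855
[[-0.922  0.387 -0.   ]
 [ 0.387  0.922 -0.001]
 [-0.    -0.001 -1.   ]]
```

```bash
cat > g.py <<'E'
# print move (units) from current pose to target x y z, yaw(deg) of tool y axis
import sys
from h import *
from scipy.spatial.transform import Rotation as R
s=r.get_state();M=R.from_quat(s['eef_rot']).as_matrix();p=s['tool_pos']
x,y,z,w=map(float,sys.argv[1:5]);w=np.radians(w);yy=np.array([np.cos(w),np.sin(w),0])
G=np.c_[np.cross(yy,[0,0,-1]),yy,[0,0,-1]]
print(s['clock'],p.round(4),(M.T@(np.array([x,y,z])-p)/.15).round(3),(R.from_matrix(M.T@G).as_rotvec()/(np.pi/2)).round(4),s['opening'],s['finger_force'],s['contact_force'].round(1))
E
python3 -m pendant '[1,-0.98,-0.56,-0.3,0,0,0, 1,-0.98,-0.56,-0.3,0,0,0, 1,-0.98,-0.56,-0.3,0,0,0, 1,-0.98,-0.56,-0.3,0,0,0]'
python3 -m pendant '[1,-0.98,-0.56,0,0,0,0, 1,-0.98,-0.56,0,0,0,0, 1,-0.98,-0.56,0,0,0,0, 1,-0.98,-0.56,0,0,0,0]'
python3 -m pendant '[1,-0.98,-0.56,0,0,0,0, 1,-0.98,-0.56,0,0,0,0, 1,-0.98,-0.56,0,0,0,0, 1,-0.98,-0.56,0,0,0,0]'
python3 g.py 0.658 0.0355 0.28 73.8
```

```text
clock: 0.55
tool_pos: [0.3487, 0.4376, 0.2844]
eef_rot: [0.2, 0.98, -0.001, 0.001]
contact_force: [0.0, 0.2, -0.4]
opening: 1.002
finger_force: 0.0
clock: 0.95
tool_pos: [0.4515, 0.3015, 0.2834]
eef_rot: [0.201, 0.98, -0.002, 0.001]
contact_force: [0.1, -0.6, -0.1]
opening: 1.002
finger_force: 0.0
clock: 1.35
tool_pos: [0.554, 0.1666, 0.2833]
eef_rot: [0.201, 0.979, -0.002, 0.001]
contact_force: [0.4, 0.6, 0.1]
opening: 1.001
finger_force: 0.0
1.35 [0.554  0.1666 0.2833] [-0.982 -0.529  0.026] [-0.002   0.0015 -0.0783] 1.001051015913674 0.0 [0.4 0.6 0.1]
```

```bash
python3 -m pendant '[1,-0.98,-0.53,0,-0.002,0.0015,-0.078, 1,-0.98,-0.53,0,-0.002,0.0015,-0.078, 1,-0.98,-0.53,0,-0.002,0.0015,-0.078, 1,-0.98,-0.53,0,-0.002,0.0015,-0.078, 1,-0.98,-0.53,0,-0.002,0.0015,-0.078]'
python3 - <<'E'
from h import *
s=shot('wrist','w1');cv2.imwrite('pics/w1b.png',cv2.convertScaleAbs(cv2.resize(s['img'][:,:,::-1],(768,576)),alpha=1.8,beta=20));print(s['cam_to_world'].round(3).tolist())
E
python3 g.py 0.658 0.0355 0.28 73.8
```

```text
clock: 1.85
tool_pos: [0.657, 0.0384, 0.2827]
eef_rot: [0.14, 0.99, 0.001, -0.001]
contact_force: [-0.5, -0.3, -0.4]
opening: 0.999
finger_force: 0.0
[[0.277, -0.91, -0.308, 0.576], [0.961, 0.262, 0.088, 0.062], [0.001, -0.321, 0.947, 0.428], [0.0, 0.0, 0.0, 1.0]]
1.9 [0.6557 0.0418 0.2829] [-0.026 -0.036  0.019] [ 0.002  -0.0022  0.0032] 0.9996772387342837 0.0 [ 0.2  1.3 -0.8]
```

View pics/w1b.png

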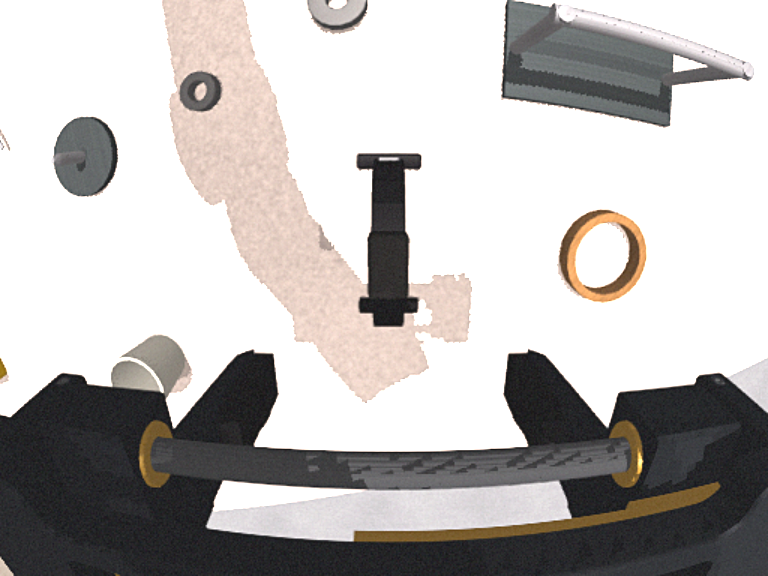

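The wrist view shows the headband centred between the fingers: the pad's near edge is at (369..408,233), its far edge at (373..404,325), and the feet are at rows 161 and 305. I check this against the model.

```bash
python3 - <<'E'
from h import *
from scipy.optimize import least_squares
d=np.load('pics/w1.npz');K,T=d['K'],d['T'];Ti=np.linalg.inv(T)
def proj(P):
    c=(Ti[:3,:3]@P.T).T+Ti[:3,3]; c=c*[1,-1,-1]; n=np.hypot(c[:,0],c[:,1]);t=np.arctan2(n,c[:,2])
    return np.c_[K[0,2]+K[0,0]*t*c[:,0]/n,K[1,2]+K[1,1]*t*c[:,1]/n]
def w(p,M):
    c,s=np.cos(p[2]),np.sin(p[2]);return M@np.array([[c,s,0],[-s,c,0],[0,0,1]])+[p[0],p[1],0]
# local x = world +x side
M=np.array([[-.025,-.015,.123],[-.025,.015,.123],[.025,-.015,.123],[.025,.015,.123],[-.079,-.03,.012],[-.079,.03,.012],[.079,-.03,.006],[.079,.03,.006]])
px=(np.array([(369,232),(408,232),(373,325),(404,325),(357,155),(421,155),(359,310),(418,310)])+.5)/1.5-.5
p=np.array([.6584,.0355,np.radians(-16.2)])
print((proj(w(p,M))*1.5).round(0).tolist())
f=least_squares(lambda p:(proj(w(p,M))-px).ravel(),p);print(f.x,np.degrees(f.x[2]),(f.fun.reshape(-1,2)*1.5).round(1).tolist())
print(r.get_state()['tool_pos'])
# height check of pad near edge, known xy
E
python3 g.py 0.659 0.0355 0.28 73.8
```

```text
[[365.0, 232.0], [408.0, 232.0], [366.0, 299.0], [407.0, 300.0], [355.0, 151.0], [420.0, 152.0], [358.0, 310.0], [417.0, 310.0]]
[ 0.66492295  0.03508789 -0.28326885] -16.23010964014809 [[-1.9, 9.1], [1.9, 9.3], [-5.1, -17.2], [4.8, -17.0], [-0.5, 3.5], [0.6, 3.6], [0.4, 5.7], [0.0, 5.9]]
[0.65569194 0.04181966 0.28290865]
1.9 [0.6557 0.0418 0.2829] [-0.033 -0.035  0.019] [ 0.002  -0.0022  0.0032] 0.9996772387342837 0.0 [ 0.2  1.3 -0.8]
```

```bash
python3 - <<'E'
from h import *
o=lambda v,k:(v+.5)/k-.5
x,e=tri(ray('t0',185+o(155,4),120+o(155,4)),ray('w1',o(408,1.5),o(232,1.5),True));print(x,e)
E
python3 -m pendant '[1,-0.03,-0.035,0.4,0.002,-0.002,0.003, 1,-0.03,-0.035,0.75,0.002,-0.002,0.003, 1,-0.03,-0.035,0.75,0.002,-0.002,0.003, 1,-0.03,-0.035,0.75,0.002,-0.002,0.003, 1,-0.03,-0.035,0.75,0.002,-0.002,0.003]'
python3 g.py 0.6587 0.0365 0.104 73.8
```

```text
[0.64388982 0.05617173 0.09062309] [np.float64(0.0011310356124046312), np.float64(0.0011310356124045215)]
clock: 2.4
tool_pos: [0.6596, 0.0386, 0.1733]
eef_rot: [0.139, 0.99, 0.001, 0.002]
contact_force: [0.0, -0.4, -0.4]
opening: 1.001
finger_force: 0.0
2.4 [0.6596 0.0386 0.1733] [ 0.003 -0.016  0.462] [0.0014 0.0022 0.0027] 1.001317550933516 0.0 [ 0.  -0.4 -0.4]
```

Run:
```python
from h import *
s=shot('wrist','w2')
im=cv2.convertScaleAbs(cv2.resize(s['img'][:,:,::-1],(768,576),interpolation=cv2.INTER_CUBIC),alpha=2.2,beta=30)
cv2.imwrite('pics/w2b.png',cv2.resize(im[120:420,180:580],(800,600)))
p=[.6587,.0365,np.radians(-16.2)]
for f,k in(('w2',1),('t0',0)):
    d=np.load(f'pics/{f}.npz');K,T=d['K'],d['T'];Ti=np.linalg.inv(T)
    for m in([-.025,-.015,.123],[-.025,.015,.123],[.025,-.015,.123],[.025,.015,.123],[-.079,-.03,.012],[-.079,.03,.012]):
        c_,s_=np.cos(p[2]),np.sin(p[2]);P=np.array([p[0]+c_*m[0]-s_*m[1],p[1]+s_*m[0]+c_*m[1],m[2]])
        c=(Ti[:3,:3]@P+Ti[:3,3])*[1,-1,-1];n=np.hypot(*c[:2])
        t=np.arctan2(n,c[2])/n if k else 1/c[2]
        u=K[0,2]+K[0,0]*t*c[0];v=K[1,2]+K[1,1]*t*c[1]
        print(f,m,((u+.5)*3-.5-360,(v+.5)*3-.5-240) if k else ((u-185)*4,(v-120)*4))
```

```text
w2 [-0.025, -0.015, 0.123] (np.float64(344.849278151593), np.float64(308.14372527120474))
w2 [-0.025, 0.015, 0.123] (np.float64(475.51994763715254), np.float64(308.74605016237535))
w2 [0.025, -0.015, 0.123] (np.float64(350.0930912552893), np.float64(499.3383983785567))
w2 [0.025, 0.015, 0.123] (np.float64(469.8681372136864), np.float64(500.0052329323611))
w2 [-0.079, -0.03, 0.012] (np.float64(325.6586138324876), np.float64(60.54113037193741))
w2 [-0.079, 0.03, 0.012] (np.float64(502.5745904002473), np.float64(61.227959428142526))
t0 [-0.025, -0.015, 0.123] (np.float64(188.64621536233653), np.float64(161.64665414294586))
t0 [-0.025, 0.015, 0.123] (np.float64(146.5986122740909), np.float64(150.93738439026356))
t0 [0.025, -0.015, 0.123] (np.float64(207.0008133146598), np.float64(92.24235852233483))
t0 [0.025, 0.015, 0.123] (np.float64(165.0728134390214), np.float64(81.62652641058503))
t0 [-0.079, -0.03, 0.012] (np.float64(199.00395513054696), np.float64(259.084580426967))
t0 [-0.079, 0.03, 0.012] (np.float64(123.12552738201805), np.float64(239.61293400152033))
```

View pics/w2b.png

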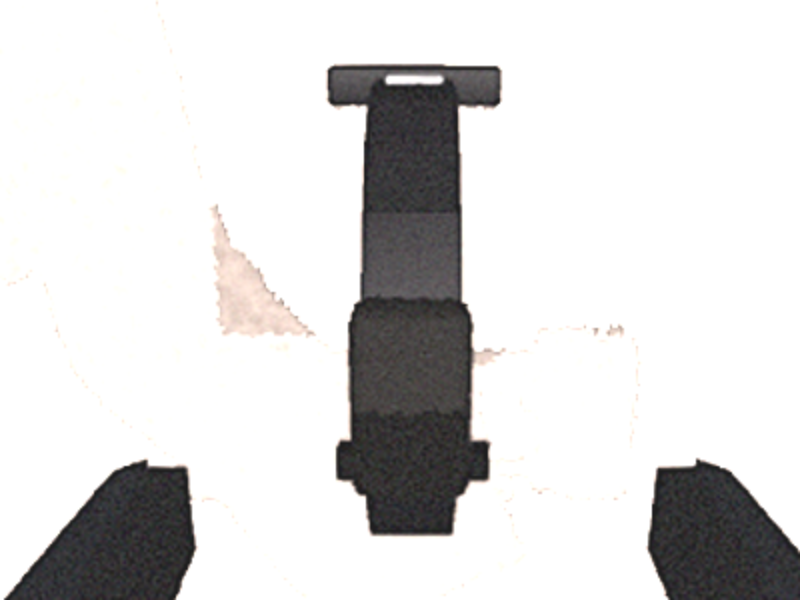

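The pad fills crop px 350–472, with its near edge at row 303. It is centred between the finger tips (189..655, mid 422 against pad mid 411).

```bash
python3 - <<'E'
from h import *
o=lambda v,k:(v+.5)/k-.5
for a,b in(((369,232),(351,303)),((408,232),(472,303)),((357,154),(328,66)),((421,154),(500,66)),((357,168),(328,104)),((421,168),(500,104))):
    print(tri(ray('w1',o(a[0],1.5),o(a[1],1.5),True),ray('w2',o(b[0]+360,3),o(b[1]+240,3),True)))
E
python3 g.py 0.6587 0.0365 0.104 73.8
```

```text
(array([0.6321968 , 0.02971143, 0.11444353]), [np.float64(0.0003379950399624979), np.float64(0.0003379950399624478)])
(array([0.6405577 , 0.05700094, 0.11240007]), [np.float64(0.00020440544176647665), np.float64(0.00020440544176644255)])
(array([0.57665056, 0.03031634, 0.01568988]), [np.float64(0.0001350764882758761), np.float64(0.000135076488275867)])
(array([ 0.59444424,  0.08876024, -0.02307199]), [np.float64(0.0001603728152907704), np.float64(0.00016037281529089376)])
(array([0.5891856 , 0.02630568, 0.01288243]), [np.float64(0.00014081766722441713), np.float64(0.00014081766722466983)])
(array([ 0.60784231,  0.08457965, -0.01686369]), [np.float64(4.380337717561426e-06), np.float64(4.380337717561647e-06)])
2.45 [0.6601 0.0383 0.174 ] [ 0.008 -0.016  0.466] [0.0017 0.0032 0.0024] 0.9979453556527106 0.0 [-0.1  0.4  0.3]
```

```bash
python3 -m pendant '[1,0.005,-0.014,0.25,0.001,0.002,0.002, 1,0.005,-0.014,0.465,0.001,0.002,0.002, 1,0.005,-0.014,0.465,0.001,0.002,0.002, 1,0.005,-0.014,0.465,0.001,0.002,0.002]' 
python3 g.py 0.659 0.0365 0.104 73.8
python3 -m pendant '[0,0,0,0,0,0,0, 0,0,0,0,0,0,0, 0,0,0,0,0,0,0, 0,0,0,0,0,0,0, 0,0,0,0,0,0,0, 0,0,0,0,0,0,0, 0,0,0,0,0,0,0, 0,0,0,0,0,0,0]' 40
python3 g.py 0.659 0.0365 0.104 73.8
```

```text
clock: 2.85
tool_pos: [0.6586, 0.0357, 0.1034]
eef_rot: [0.141, 0.99, -0.0, 0.0]
contact_force: [-0.5, 0.2, 0.8]
opening: 1.003
finger_force: 0.0
2.85 [0.6586 0.0357 0.1034] [-0.001  0.006 -0.004] [-0.0001  0.0001 -0.0002] 1.003482519839246 0.0 [-0.5  0.2  0.8]
clock: 3.65
tool_pos: [0.6573, 0.0353, 0.1013]
eef_rot: [0.141, 0.99, -0.0, -0.001]
contact_force: [0.5, 0.6, 0.5]
opening: 0.336
finger_force: 40.0
3.65 [0.6573 0.0353 0.1013] [-0.009  0.011 -0.018] [-0.0008 -0.0015 -0.0002] 0.3360878328870429 39.962663780897856 [0.5 0.6 0.5]
```

```bash
python3 -m pendant '[0,0,0,-0.1,0,0,0, 0,0,0,-0.3,0,0,0, 0,0,0,-0.6,0,0,0, 0,0,0,-0.9,0,0,0, 0,0,0,-1,0,0,0, 0,0,0,-1,0,0,0]' 40
python3 -m pendant '[0,0,0,-0.25,0,0,0, 0,0,0,-0.25,0,0,0, 0,0,0,-0.25,0,0,0]' 40
python3 g.py 0.5433 0.2826 0.29 71.2
```

```text
clock: 4.25
tool_pos: [0.6595, 0.0356, 0.2556]
eef_rot: [0.141, 0.99, 0.0, 0.002]
contact_force: [0.9, -0.0, -1.5]
opening: 0.335
finger_force: 40.0
clock: 4.55
tool_pos: [0.6574, 0.0352, 0.2883]
eef_rot: [0.141, 0.99, -0.001, -0.002]
contact_force: [-0.5, 0.1, -1.9]
opening: 0.333
finger_force: 40.0
4.55 [0.6574 0.0352 0.2883] [ 1.191  1.371 -0.011] [-0.0012 -0.0018  0.0287] 0.3328160865337624 39.966416247189045 [-0.5  0.1 -1.9]
```

```bash
python3 -m pendant '[0,0.12,0.14,0,0,0,0, 0,0.3,0.35,0,0,0,0, 0,0.48,0.55,0,0,0,0, 0,0.6,0.69,0,0,0,0, 0,0.6,0.69,0,0,0,0]' 40
python3 -m pendant '[0,0.12,0.14,0,0,0,0.01, 0,0.3,0.35,0,0,0,0.028, 0,0.48,0.55,0,0,0,0.028, 0,0.59,0.68,0,0,0,0.028, 0,0.59,0.68,0,0,0,0.028, 0,0.59,0.68,0,0,0,0.028]' 40
python3 g.py 0.5433 0.2826 0.245 71.2
python3 - <<'E'
from h import *
a=shot('scene','s1');b=shot('top','t1')
f=lambda s,x,y:cv2.resize(cv2.convertScaleAbs(s['img'][y:y+150,x:x+100,::-1],alpha=1.6,beta=15),None,fx=4,fy=4,interpolation=cv2.INTER_CUBIC)
cv2.imwrite('pics/st1.png',np.hstack([f(a,330,80),f(b,90,120)]))
E
```

```text
clock: 5.05
tool_pos: [0.5964, 0.1657, 0.287]
eef_rot: [0.137, 0.991, 0.0, -0.004]
contact_force: [0.1, 1.1, -1.4]
opening: 0.334
finger_force: 40.0
clock: 5.65
tool_pos: [0.5436, 0.2812, 0.2875]
eef_rot: [0.163, 0.987, -0.002, -0.002]
contact_force: [-0.3, -0.3, -1.2]
opening: 0.336
finger_force: 40.0
5.65 [0.5436 0.2812 0.2875] [0.004 0.01  0.283] [-0.003  -0.0019  0.0008] 0.335717216655935 39.9656546395272 [-0.3 -0.3 -1.2]
```

View pics/st1.png

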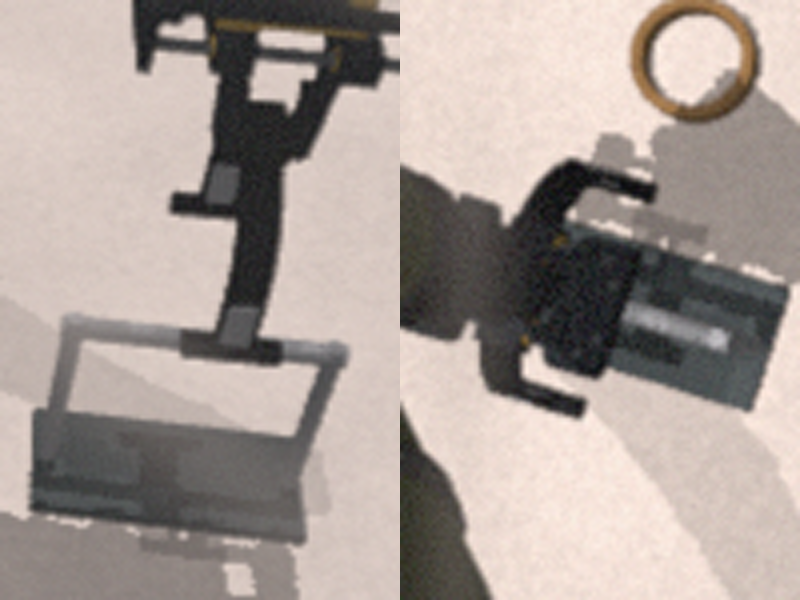

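The headband hangs upright in the gripper above the bar with its feet on either side, and it is square to the bar. Lowering.

```bash
python3 -m pendant '[0,0,0.01,0.15,-0.002,-0.002,0, 0,0,0.01,0.4,-0.002,-0.002,0, 0,0,0.01,0.6,-0.002,-0.002,0, 0,0,0.01,0.75,-0.002,-0.002,0, 0,0,0.01,0.85,-0.002,-0.002,0, 0,0,0.01,0.92,-0.002,-0.002,0, 0,0,0.01,0.92,-0.002,-0.002,0, 0,0,0.01,0.92,-0.002,-0.002,0]' 40
for i in 1 2 3; do python3 -m pendant '[0,0,0,0,0,0,0]' 40 | grep -E 'pos|contact'; done
python3 g.py 0.5433 0.2826 0.143 71.2
```

```text
clock: 6.55
tool_pos: [0.5447, 0.2833, 0.1514]
eef_rot: [0.163, 0.987, 0.001, 0.001]
contact_force: [0.2, -0.1, -1.6]
opening: 0.337
finger_force: 40.0
tool_pos: [0.5448, 0.2839, 0.1521]
contact_force: [-0.3, 1.1, -0.5]
tool_pos: [0.5445, 0.2841, 0.152]
contact_force: [-0.9, 0.1, -1.7]
tool_pos: [0.5443, 0.284, 0.1517]
contact_force: [0.2, 0.3, -0.7]
6.85 [0.5443 0.284  0.1517] [ 0.003 -0.011  0.058] [0.0016 0.0012 0.0006] 0.3391918524495983 39.96649528853595 [ 0.2  0.3 -0.7]
```

```bash
python3 -m pendant '[0,0,0,0.02,0,0,0, 0,0,0,0.04,0,0,0, 0,0,0,0.04,0,0,0]' 40 | grep -E 'pos|contact'
for i in 1 2 3 4; do python3 -m pendant '[0,0,0,0.01,0,0,0, 0,0,0,0.01,0,0,0]' 40 | grep -E 'pos|contact'; done
```

```text
tool_pos: [0.5436, 0.2836, 0.1445]
contact_force: [0.6, 0.5, -1.8]
tool_pos: [0.5438, 0.2837, 0.1433]
contact_force: [0.0, 0.5, -1.2]
tool_pos: [0.5439, 0.2838, 0.1419]
contact_force: [-0.8, 0.5, 0.1]
tool_pos: [0.5441, 0.2839, 0.1406]
contact_force: [0.2, 0.8, -1.1]
tool_pos: [0.5441, 0.284, 0.1403]
contact_force: [-2.0, -2.0, 9.0]
```

```bash
python3 -m pendant '[0,0,0,-0.015,0,0,0, 0,0,0,-0.015,0,0,0, 0,0,0,-0.015,0,0,0]' 40 | grep -E 'pos|contact'
python3 -m pendant '[0.6,0,0,0,0,0,0, 0.6,0,0,0,0,0,0, 0.6,0,0,0,0,0,0, 0.6,0,0,0,0,0,0, 0.6,0,0,0,0,0,0, 0.6,0,0,0,0,0,0, 0.6,0,0,0,0,0,0]'
python3 - <<'E'
from h import *
a=shot('scene','s2');b=shot('wrist','w3')
f=lambda s,x,y,w,h,k:cv2.resize(cv2.convertScaleAbs(s['img'][y:y+h,x:x+w,::-1],alpha=1.6,beta=15),None,fx=k,fy=k,interpolation=cv2.INTER_CUBIC)
cv2.imwrite('pics/st2.png',np.hstack([f(a,330,90,100,150,4),f(b,155,100,200,300,2)[:600]]) if 0 else np.hstack([f(a,330,90,100,150,4),cv2.resize(f(b,130,50,250,300,1),(400,600))]))
E
```

```text
tool_pos: [0.5439, 0.2837, 0.1411]
contact_force: [0.6, 0.0, -1.2]
clock: 8.95
tool_pos: [0.544, 0.2838, 0.1413]
eef_rot: [0.163, 0.987, 0.001, 0.001]
contact_force: [-0.3, -0.7, 0.2]
opening: 0.603
finger_force: 0.0
```

View pics/st2.png

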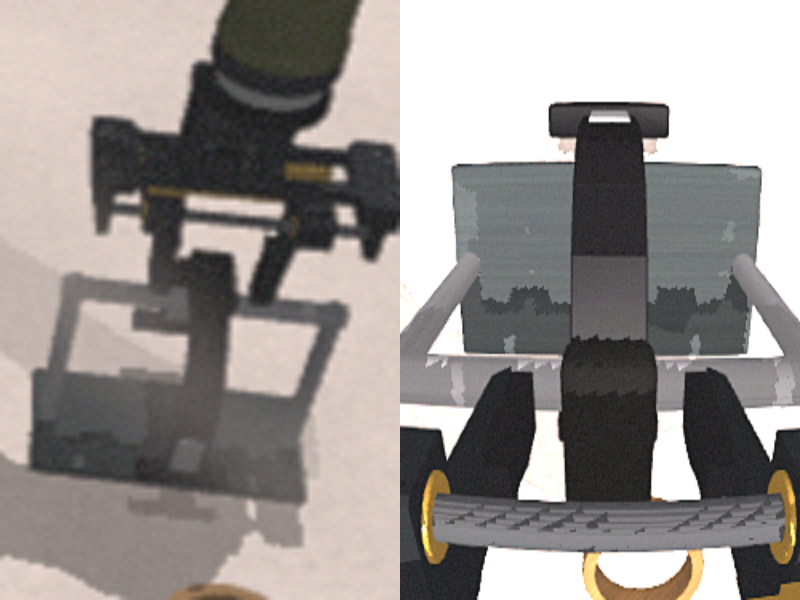

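The headband hangs astride the bar, released. Now I go to a viewpoint over the wide ring.

```bash
python3 -m pendant '[0.6,0,0,-0.1,0,0,0, 0.6,0,0,-0.3,0,0,0, 0.6,0,0,-0.6,0,0,0, 0.6,0,0,-0.8,0,0,0, 0.6,0,0,-0.8,0,0,0]'|grep -E 'pos|contact'
python3 g.py 0.4284 0.0527 0.20 71.2
```

```text
tool_pos: [0.5461, 0.2853, 0.2661]
contact_force: [0.1, -0.0, 0.6]
9.55 [0.5461 0.2853 0.2661] [ 0.247 -1.725  0.423] [0.0058 0.0045 0.0004] 0.5981061107198645 0.0 [ 0.1 -0.   0.6]
```

```bash
python3 -m pendant '[1,0.12,-0.86,0,0.003,0.002,0, 1,0.12,-0.86,0,0.003,0.002,0, 1,0.12,-0.86,0,0.003,0.002,0, 1,0.12,-0.86,0,0.003,0.002,0]'|grep -E 'pos|contact'
python3 -m pendant '[1,0.12,-0.86,0.42,0.003,0.002,0, 1,0.12,-0.86,0.42,0.003,0.002,0, 1,0.12,-0.86,0.42,0.003,0.002,0, 1,0.12,-0.86,0.42,0.003,0.002,0, 1,0.12,-0.86,0.42,0.003,0.002,0]'|grep -E 'pos|contact'
python3 -m pendant '[1,0,0,0,0,0,0, 1,0,0,0,0,0,0]'|grep -E 'pos|contact'
python3 - <<'E'
from h import *
s=shot('wrist','w4')
print(s['cam_to_world'].round(3).tolist())
cv2.imwrite('pics/w4b.png',cv2.convertScaleAbs(cv2.resize(s['img'][:,:,::-1],(768,576),interpolation=cv2.INTER_CUBIC),alpha=1.3))
E
python3 g.py 0.4284 0.0527 0.20 71.2
```

```text
tool_pos: [0.4829, 0.1617, 0.2602]
contact_force: [0.3, 1.1, 0.7]
tool_pos: [0.4267, 0.0509, 0.198]
contact_force: [-0.9, 0.5, 0.6]
tool_pos: [0.4279, 0.0525, 0.1988]
contact_force: [0.9, 0.6, 0.4]
[[0.318, -0.899, -0.3, 0.348], [0.948, 0.299, 0.107, 0.08], [-0.006, -0.319, 0.948, 0.345], [0.0, 0.0, 0.0, 1.0]]
10.7 [0.4277 0.0523 0.1988] [-0.004  0.004 -0.008] [-0.0039 -0.0025  0.0019] 1.0018658292779032 0.0 [ 0.4  0.4 -0.2]
```

View pics/w4b.png

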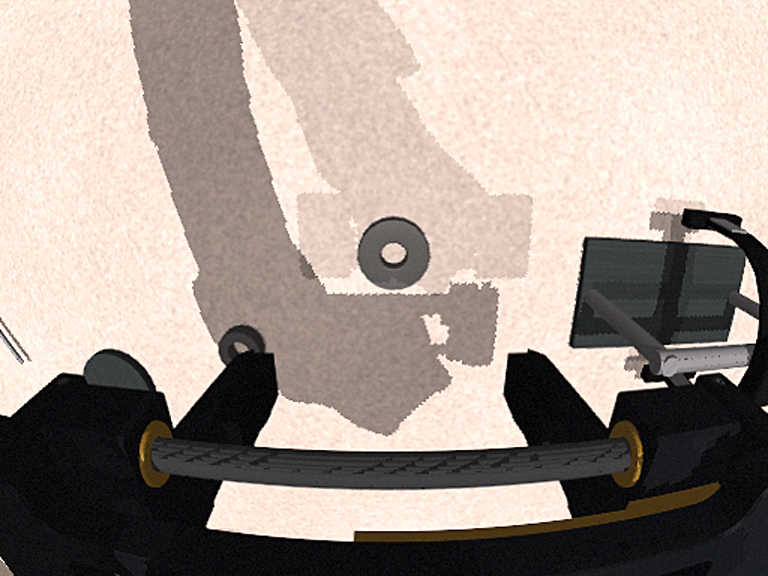

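The wide ring's top face is centred at (394,252) in the upscaled wrist view, between the fingers with clearance. The headband is hanging on the bar at right.

```bash
python3 - <<'E'
from h import *
o=lambda v,k:(v+.5)/k-.5
for u,v in((394,252),(394,250)):print(at('w4',o(u,1.5),o(v,1.5),.018,True))
E
python3 - <<'E'
from h import *
g=cv2.cvtColor(cv2.imread('pics/w4.png'),cv2.COLOR_BGR2HSV)
c=g[135:200,230:295]
for y in (150,158,166,168,180):print(y,g[y,234:292:2,2].tolist())
E
python3 g.py 0.4284 0.0527 0.022 71.2
```

```text
[0.42497394 0.05548578 0.018     ]
[0.42350167 0.05597588 0.018     ]
150 [211, 211, 182, 184, 180, 181, 102, 21, 71, 88, 86, 81, 85, 81, 87, 83, 87, 84, 86, 88, 74, 26, 120, 184, 181, 183, 172, 166, 175]
158 [177, 189, 171, 167, 69, 84, 77, 79, 83, 76, 77, 75, 81, 77, 78, 75, 80, 77, 78, 80, 81, 82, 77, 83, 62, 165, 187, 180, 167]
166 [178, 177, 119, 73, 78, 77, 80, 75, 78, 78, 89, 180, 180, 177, 185, 182, 181, 180, 76, 76, 75, 76, 77, 76, 74, 74, 143, 179, 179]
168 [178, 175, 114, 78, 74, 78, 74, 75, 77, 72, 133, 179, 181, 175, 167, 172, 172, 173, 141, 72, 75, 76, 77, 76, 75, 75, 104, 184, 183]
180 [204, 206, 212, 189, 66, 75, 76, 74, 73, 75, 78, 74, 74, 84, 86, 77, 75, 75, 71, 73, 78, 75, 72, 71, 67, 138, 176, 178, 172]
10.7 [0.4277 0.0523 0.1988] [-0.008  0.012  1.179] [-0.0039 -0.0025  0.0019] 1.0018658292779032 0.0 [ 0.4  0.4 -0.2]
```

```bash
cat > cyl.py <<'E'
from h import *
from scipy.optimize import fsolve
def proj(f,P,fish):
    d=np.load(f'pics/{f}.npz');K,T=d['K'],d['T'];Ti=np.linalg.inv(T)
    c=(P@Ti[:3,:3].T+Ti[:3,3])*[1,-1,-1];n=np.hypot(c[:,0],c[:,1])
    t=np.arctan2(n,c[:,2])/n if fish else 1/c[:,2]
    return np.c_[K[0,2]+K[0,0]*t*c[:,0],K[1,2]+K[1,1]*t*c[:,1]]
A=np.linspace(0,2*np.pi,72,endpoint=False)
def hull(f,x,y,R,z0,z1,fish):
    P=np.vstack([np.c_[x+R*np.cos(A),y+R*np.sin(A),0*A+z] for z in(z0,z1)])
    return cv2.convexHull(proj(f,P,fish).astype(np.float32))
def cen(h): m=cv2.moments(h);return np.array([m['m10'],m['m01']])/m['m00']
def find(f,x,y,R,z0,z1,thr,fish=True,hi=255,pad=1.35):
    "cylinder silhouette -> xy; mask = V<thr near the guess"
    V=cv2.cvtColor(cv2.imread(f'pics/{f}.png'),cv2.COLOR_BGR2HSV)[:,:,2]
    b=np.zeros_like(V);h=hull(f,x,y,R,z0,z1,fish);c=cen(h)
    cv2.fillConvexPoly(b,(c+(h-c)*pad).round().astype(int),1)
    m=((V<thr)&(b>0)).astype(np.uint8)
    k=max(cv2.findContours(m,cv2.RETR_EXTERNAL,cv2.CHAIN_APPROX_NONE)[0],key=cv2.contourArea)
    g=cen(k)
    s=fsolve(lambda p:cen(hull(f,p[0],p[1],R,z0,z1,fish))-g,[x,y],epsfcn=1e-6)
    return s.round(4),'area ratio',round((cv2.contourArea(k)+cv2.arcLength(k,True)/2)/cv2.contourArea(hull(f,*s,R,z0,z1,fish)),3)
E
python3 - <<'E'
from cyl import *
W=.4265,.054
print(find('w4',*W,.028,0,.018,105))
for f in('t0','s0'):
    for n,a in dict(wide=(*W,.028,0,.018),nar=(.4658,-.099,.02,0,.018),base=(.4702,-.2598,.045,0,.012)).items():
        print(f,n,find(f,*a,135 if n=='base' else 130,False,pad=1.25))
V=cv2.cvtColor(cv2.imread('pics/t0.png'),cv2.COLOR_BGR2HSV)[:,:,2];print(V[233,205:255:3])
E
```

```text
(array([0.4272, 0.0542]), 'area ratio', 0.948)
t0 wide (array([0.4277, 0.0532]), 'area ratio', 1.265)
t0 nar (array([ 0.4653, -0.0988]), 'area ratio', 1.348)
t0 base (array([ 0.47, -0.26]), 'area ratio', 1.653)
s0 wide (array([0.4264, 0.0542]), 'area ratio', 1.692)
s0 nar (array([ 0.4662, -0.0993]), 'area ratio', 1.757)
s0 base (array([ 0.47  , -0.2595]), 'area ratio', 1.666)
[130 134 132 134 131  75  79 126 132  77  78 115 133 136 135 130 134]
```

```bash
python3 -m pendant '[1,0,0,0.25,-0.004,-0.002,0.002, 1,0,0,0.5,-0.004,-0.002,0.002, 1,0,0,0.6,-0.004,-0.002,0.002, 1,0,0,0.6,-0.004,-0.002,0.002, 1,0,0,0.6,-0.004,-0.002,0.002]'|grep -E 'pos|rot'
python3 - <<'E'
from cyl import *
shot('wrist','w5');print(find('w5',.4265,.054,.028,0,.018,105),r.get_state()['tool_pos'])
E
```

```text
tool_pos: [0.4264, 0.051, 0.1088]
eef_rot: [0.164, 0.986, -0.0, -0.001]
(array([0.4295, 0.0552]), 'area ratio', 1.059) [0.42674186 0.05086828 0.10921596]
```

```bash
python3 - <<'E'
from cyl import *
for t in(95,105,115):
  print(t,find('w4',.4265,.054,.028,0,.018,t),find('w5',.4285,.054,.028,0,.018,t))
for f in('t0','s0'):
    for n,a in dict(wide=(.4275,.054,.028,0,.018),nar=(.4658,-.099,.02,0,.018),base=(.4702,-.2598,.045,0,.012)).items():
        print(f,n,find(f,*a,102,False,pad=1.25))
V=cv2.cvtColor(cv2.imread('pics/w5.png'),cv2.COLOR_BGR2HSV)[:,:,2]
c=cen(hull('w5',.4285,.054,.028,0,.018,True));print(c)
u,v=c.astype(int);print(V[v,u-60:u+60:4],V[v-60:v+60:4,u])
E
python3 g.py 0.4278 0.0537 0.022 71.2
```

```text
95 (array([0.4271, 0.0542]), 'area ratio', 0.942) (array([0.4278, 0.0544]), 'area ratio', 0.989)
105 (array([0.4272, 0.0542]), 'area ratio', 0.948) (array([0.4296, 0.0554]), 'area ratio', 1.063)
115 (array([0.4272, 0.0542]), 'area ratio', 0.955) (array([0.4297, 0.0553]), 'area ratio', 1.071)
t0 wide (array([0.4284, 0.0528]), 'area ratio', 1.045)
t0 nar (array([ 0.4661, -0.0989]), 'area ratio', 1.026)
t0 base (array([ 0.4702, -0.2594]), 'area ratio', 1.03)
s0 wide (array([0.4292, 0.0528]), 'area ratio', 1.065)
s0 nar (array([ 0.4668, -0.0995]), 'area ratio', 1.082)
s0 base (array([ 0.4709, -0.2603]), 'area ratio', 1.065)
[264.00362199 195.33185388]
[ 94  94 102  94 186 176 174  59  76  80  76  80  39 182 183 179 185 189
  55  74  77  77  74 110 181 184 188 185 179 182] [180 192 188 184 179 184 192  39  97  85  81  79  76 194 190 179 188  33
  42  30  38  34  41 139 132 124 124 120 116 122]
11.25 [0.4267 0.0509 0.1092] [-0.001  0.02   0.581] [-0.0002 -0.0004 -0.0009] 0.9971490385632588 0.0 [-0.2 -0.7 -0.5]cyl.py:21: RuntimeWarning: The iteration is not making good progress, as measured by the 
 improvement from the last ten iterations.
  s=fsolve(lambda p:cen(hull(f,p[0],p[1],R,z0,z1,fish))-g,[x,y],epsfcn=1e-6)
```

```bash
python3 -m pendant '[1,-0.002,0.02,0.25,0,0,-0.001, 1,-0.002,0.02,0.5,0,0,-0.001, 1,-0.002,0.02,0.65,0,0,-0.001, 1,-0.002,0.02,0.65,0,0,-0.001, 1,-0.002,0.02,0.65,0,0,-0.001]'|grep -E 'pos|contact'
python3 g.py 0.4280 0.0537 0.006 71.2
```

```text
tool_pos: [0.4127, 0.0444, 0.0314]
contact_force: [-0.2, -0.7, -0.5]
11.75 [0.4127 0.0444 0.0314] [-0.084  0.098  0.162] [-0.028  -0.0264  0.0042] 1.0031104578968293 0.0 [-0.2 -0.7 -0.5]
```

```bash
python3 -m pendant '[1,0,0,0,0,0,0, 1,0,0,0,0,0,0, 1,0,0,0,0,0,0]'|grep -E 'pos|contact'
python3 g.py 0.4280 0.0537 0.006 71.2; python3 -c "
from h import *;print(r.get_state()['q'].round(3))"
```

```text
tool_pos: [0.4119, 0.0444, 0.0315]
contact_force: [-0.0, -0.6, 0.2]
12.05 [0.4119 0.0444 0.0315] [-0.09   0.1    0.162] [-0.0282 -0.0277  0.0037] 1.0007275568302683 0.0 [-0.  -0.6  0.2]
[-0.112  0.889 -0.192  2.266  1.241  0.172 -0.231]
```

```bash
python3 -m pendant '[1,-0.09,0.1,0,-0.028,-0.0275,0.004, 1,-0.09,0.1,0,-0.028,-0.0275,0.004, 1,-0.09,0.1,0,-0.028,-0.0275,0.004, 1,-0.09,0.1,0,-0.028,-0.0275,0.004, 1,-0.09,0.1,0,-0.028,-0.0275,0.004]'|grep -E 'pos|contact'
python3 g.py 0.4280 0.0537 0.006 71.2; python3 -c "
from h import *;print(r.get_state()['q'].round(3))"
```

```text
tool_pos: [0.4286, 0.0541, 0.0296]
contact_force: [0.3, -0.6, 0.7]
12.55 [0.4286 0.0541 0.0296] [ 0.003 -0.003  0.157] [-0.0011 -0.0011 -0.0001] 0.9983462351524698 0.0 [ 0.3 -0.6  0.7]
[-0.107  0.893 -0.203  2.268  1.608  0.158 -0.602]
```

Recovered, so I continue down in small steps.

```bash
python3 -m pendant '[1,0.003,-0.003,0.08,-0.001,-0.001,0, 1,0.003,-0.003,0.08,-0.001,-0.001,0, 1,0.003,-0.003,0.157,-0.001,-0.001,0, 1,0.003,-0.003,0.157,-0.001,-0.001,0, 1,0.003,-0.003,0.157,-0.001,-0.001,0, 1,0.003,-0.003,0.157,-0.001,-0.001,0]'|grep -E 'pos|contact'
python3 g.py 0.4280 0.0537 0.006 71.2
```

```text
tool_pos: [0.428, 0.0539, 0.0062]
contact_force: [0.4, -0.0, 0.3]
13.15 [0.428  0.0539 0.0062] [-0.    -0.002  0.002] [ 0.0002 -0.0001  0.0003] 0.9994036861738111 0.0 [ 0.4 -0.   0.3]
```

```bash
python3 -m pendant '[0,0,0,0,0,0,0, 0,0,0,0,0,0,0, 0,0,0,0,0,0,0, 0,0,0,0,0,0,0, 0,0,0,0,0,0,0, 0,0,0,0,0,0,0]' 25 
python3 -m pendant '[0,0,0,-0.15,0,0,0, 0,0,0,-0.3,0,0,0, 0,0,0,-0.5,0,0,0, 0,0,0,-0.7,0,0,0, 0,0,0,-0.7,0,0,0, 0,0,0,-0.7,0,0,0]' 25
python3 g.py 0.4702 -0.26 0.10 71.2
```

```text
clock: 13.75
tool_pos: [0.4281, 0.054, 0.0059]
eef_rot: [0.163, 0.987, 0.0, -0.0]
contact_force: [0.2, -0.2, 1.9]
opening: 0.623
finger_force: 25.0
clock: 14.35
tool_pos: [0.4287, 0.0539, 0.112]
eef_rot: [0.164, 0.986, 0.001, 0.001]
contact_force: [0.0, 0.7, -0.5]
opening: 0.62
finger_force: 25.0
14.35 [0.4287 0.0539 0.112 ] [-0.938 -1.891  0.077] [ 0.0016  0.001  -0.0006] 0.6202844963948758 24.999754219315946 [ 0.   0.7 -0.5]
```

```bash
python3 -m pendant '[0,-0.12,-0.24,0,0,0,0, 0,-0.28,-0.56,0,0,0,0, 0,-0.47,-0.945,0,0,0,0, 0,-0.47,-0.945,0,0,0,0, 0,-0.47,-0.945,0,0,0,0]' 25 |grep -E pos
python3 -m pendant '[0,-0.12,-0.24,0,0,0,0, 0,-0.28,-0.56,0,0,0,0, 0,-0.47,-0.945,0,0,0,0, 0,-0.47,-0.945,0,0,0,0, 0,-0.47,-0.945,0,0,0,0, 0,-0.47,-0.945,0,0,0,0]' 25 |grep -E pos
python3 - <<'E'
from cyl import *
shot('wrist','w6');shot('scene','s3');shot('top','t3')
V=cv2.cvtColor(cv2.imread('pics/w6.png'),cv2.COLOR_BGR2HSV)[:,:,2]
c=cen(hull('w6',.4702,-.26,.045,0,.012,True));print(c)
p=proj('w6',np.array([[.4702,-.26,.062],[.4702,-.26,.012]]),True);print(p)
im=cv2.imread('pics/w6.png');a=cv2.resize(cv2.convertScaleAbs(im[80:305,160:360],alpha=1.5,beta=20),(400,450))
im=cv2.imread('pics/s3.png');b=cv2.resize(cv2.convertScaleAbs(im[140:240,130:219],alpha=1.6,beta=15),(400,450),interpolation=cv2.INTER_CUBIC)
cv2.imwrite('pics/fin.png',np.hstack([a,b]))
E
python3 g.py 0.4702 -0.26 0.09 71.2
```

```text
tool_pos: [0.4482, -0.1071, 0.1092]
tool_pos: [0.4704, -0.2575, 0.11]
[256.85171162 191.74863171]
[[256.11607259 218.6471725 ]
 [256.75151319 195.37780462]]
15.6 [ 0.4706 -0.2571  0.1106] [-0.004 -0.019  0.137] [ 0.0009 -0.0006  0.0031] 0.6208914149252183 24.999944418668747 [-0.2 -0.2  0.1]
```

```bash
python3 -m pendant '[0,-0.004,-0.019,0,0,0,0.003, 0,-0.004,-0.019,0.1,0,0,0.003, 0,-0.004,-0.019,0.2,0,0,0.003, 0,-0.004,-0.019,0.2,0,0,0.003, 0,-0.004,-0.019,0.2,0,0,0.003]' 25 |grep -E pos
python3 g.py 0.4702 -0.26 0.075 71.2
python3 -m pendant '[0,0,0,0,0,0,0]' 25 |grep -E 'pos|cont'
python3 -m pendant '[0,0,0,0,0,0,0]' 25 |grep -E 'pos|cont'
```

```text
tool_pos: [0.4693, -0.2624, 0.0798]
16.1 [ 0.4693 -0.2624  0.0798] [-0.     0.017  0.032] [ 0.0004 -0.0014 -0.0026] 0.6220289267447734 24.999733809381723 [-0.5  0.8 -0.2]
tool_pos: [0.47, -0.2627, 0.0806]
contact_force: [-0.4, -0.4, -0.3]
tool_pos: [0.4702, -0.2628, 0.0809]
contact_force: [-0.6, 0.0, -0.8]
```

```bash
python3 -m pendant '[0,0.005,0.017,0,0,0,0, 0,0.005,0.017,0.04,0,0,0, 0,0.005,0.017,0.04,0,0,0]' 25 |grep -E 'pos|cont'
python3 -m pendant '[0,0,0,0,0,0,0]' 25 |grep -E 'pos|cont'
for i in 1 2 ; do python3 -m pendant '[0,0,0,0.05,0,0,0, 0,0,0,0.05,0,0,0]' 25 |grep -E 'pos|cont'; done
```

```text
tool_pos: [0.4696, -0.26, 0.0741]
contact_force: [-0.4, 1.0, -0.1]
tool_pos: [0.4698, -0.2601, 0.0744]
contact_force: [0.3, 0.2, -0.1]
tool_pos: [0.4695, -0.2601, 0.0663]
contact_force: [-0.1, 0.2, 0.2]
tool_pos: [0.4695, -0.26, 0.0587]
contact_force: [-0.1, -0.0, -0.9]
```

```bash
for i in 1 2 3; do python3 -m pendant '[0,0,0,0.04,0,0,0, 0,0,0,0.08,0,0,0]' 25 |grep -E 'pos|cont'; done
python3 g.py 0.4702 -0.26 0.0195 71.2
```

```text
tool_pos: [0.4701, -0.2602, 0.0473]
contact_force: [0.2, -0.2, -0.3]
tool_pos: [0.4699, -0.2601, 0.035]
contact_force: [-0.2, -0.4, -0.1]
tool_pos: [0.47, -0.2601, 0.0231]
contact_force: [-1.0, 0.1, -0.3]
17.7 [ 0.47   -0.2601  0.0231] [-0.001  0.001  0.024] [ 0.0003 -0.0003 -0.0028] 0.6203685337560804 24.999718847684562 [-1.   0.1 -0.3]
```

Threaded with no contact force. I lower to touch, release, then back off.

```bash
python3 -m pendant '[0,0,0,0.015,0,0,0, 0,0,0,0.03,0,0,0, 0,0,0,0.03,0,0,0]' 25 |grep -E 'pos|cont'
python3 -m pendant '[1,0,0,0,0,0,0, 1,0,0,0,0,0,0, 1,0,0,0,0,0,0, 1,0,0,0,0,0,0, 1,0,0,0,0,0,0, 1,0,0,0,0,0,0]' |grep -E 'pos|cont|open|finger'
python3 -m pendant '[1,0,0,-0.2,0,0,0, 1,0,0,-0.5,0,0,0, 1,0,0,-0.7,0,0,0, 1,0,0,-0.7,0,0,0, 1,0,0,-0.7,0,0,0]' |grep -E 'pos|cont'
python3 - <<'E'
from cyl import *
shot('wrist','w7');shot('scene','s4')
print(find('w7',.4702,-.26,.028,.012,.030,200))
im=cv2.imread('pics/w7.png');a=cv2.resize(cv2.convertScaleAbs(im[80:305,160:360],alpha=1.5,beta=20),(400,450))
im=cv2.imread('pics/s4.png');b=cv2.resize(cv2.convertScaleAbs(im[140:240,130:219],alpha=1.6,beta=15),(400,450),interpolation=cv2.INTER_CUBIC)
cv2.imwrite('pics/fin.png',np.hstack([a,b]))
E
python3 g.py 0.4664 -0.0991 0.12 71.2
```

```text
tool_pos: [0.47, -0.26, 0.019]
contact_force: [-0.1, 0.3, -0.6]
tool_pos: [0.47, -0.2601, 0.0192]
contact_force: [-0.3, -0.6, 0.7]
opening: 1.001
finger_force: 0.0
tool_pos: [0.47, -0.2605, 0.1244]
contact_force: [-0.8, -0.0, 0.5]
(array([ 0.4702, -0.2601]), 'area ratio', 1.862)
19.2 [ 0.4691 -0.2602  0.123 ] [0.367 1.009 0.021] [ 0.0001 -0.0016 -0.0029] 0.999306803978291 0.0 [-0.4 -0.2  0.3]
```

View pics/fin.png

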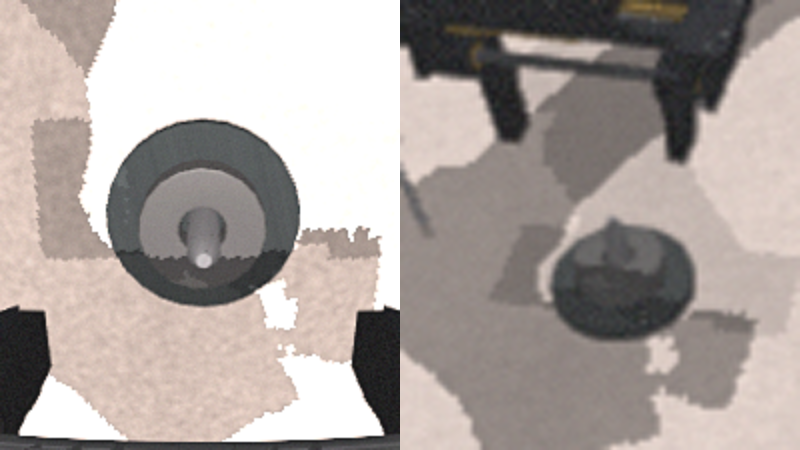

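The wide ring lies flat on the base, centred round the post (post foot ~(203,230) in the crop). Now the narrow ring.

```bash
python3 -m pendant '[1,0.12,0.33,0,0,0,-0.003, 1,0.24,0.66,0,0,0,-0.003, 1,0.36,0.98,0,0,0,-0.003, 1,0.36,0.98,0,0,0,-0.003, 1,0.36,0.98,0,0,0,-0.003, 1,0.36,0.98,0,0,0,-0.003]' |grep pos
python3 - <<'E'
from cyl import *
shot('wrist','w8')
for t in(85,95,105):print(find('w8',.4664,-.0991,.02,0,.018,t))
E
python3 g.py 0.4664 -0.0991 0.04 71.2
```

```text
tool_pos: [0.4664, -0.1051, 0.1233]
(array([ 0.4654, -0.0987]), 'area ratio', 0.928)
(array([ 0.4655, -0.0987]), 'area ratio', 0.941)
(array([ 0.4676, -0.0988]), 'area ratio', 1.058)
19.85 [ 0.4664 -0.1057  0.1234] [0.013 0.042 0.556] [-0.0009 -0.001  -0.0017] 1.003291910659899 0.0 [ 0.6 -0.1 -0.1]
```

```bash
python3 -m pendant '[1,0.014,0.042,0.2,-0.001,-0.001,-0.002, 1,0.014,0.042,0.4,-0.001,-0.001,-0.002, 1,0.014,0.042,0.55,-0.001,-0.001,-0.002, 1,0.014,0.042,0.55,-0.001,-0.001,-0.002, 1,0.014,0.042,0.55,-0.001,-0.001,-0.002, 1,0.014,0.042,0.55,-0.001,-0.001,-0.002]' |grep pos
python3 g.py 0.4662 -0.099 0.006 71.2
```

```text
tool_pos: [0.4675, -0.0977, 0.0425]
20.45 [ 0.4675 -0.0977  0.0425] [ 0.006 -0.011  0.244] [0.0015 0.0017 0.001 ] 0.9960479768295375 0.0 [-0.2  0.3  0.1]
```

```bash
python3 -m pendant '[1,0.006,-0.011,0.1,0.001,0.001,0, 1,0.006,-0.011,0.2,0.001,0.001,0, 1,0.006,-0.011,0.244,0.001,0.001,0, 1,0.006,-0.011,0.244,0.001,0.001,0, 1,0.006,-0.011,0.244,0.001,0.001,0]' |grep -E 'pos|rot|cont'
python3 g.py 0.4662 -0.099 0.006 71.2
```

```text
tool_pos: [0.4663, -0.0984, 0.0059]
eef_rot: [0.162, 0.987, 0.0, 0.001]
contact_force: [-0.7, 0.3, 0.0]
20.95 [ 0.4663 -0.0984  0.0059] [-0.001 -0.004 -0.   ] [0.0005 0.0007 0.0018] 1.0004490737127785 0.0 [-0.7  0.3  0. ]
```

```bash
python3 -m pendant '[0,0,0,0,0,0,0, 0,0,0,0,0,0,0, 0,0,0,0,0,0,0, 0,0,0,0,0,0,0, 0,0,0,0,0,0,0, 0,0,0,0,0,0,0, 0,0,0,0,0,0,0]' 25 |grep -E 'pos|open|finger'
python3 -m pendant '[0,0,0,-0.15,0,0,0, 0,0,0,-0.3,0,0,0, 0,0,0,-0.5,0,0,0, 0,0,0,-0.7,0,0,0, 0,0,0,-0.7,0,0,0]' 25|grep -E 'pos|open|finger'
python3 -m pendant '[0,-0.1,-0.3,0,0,0,0, 0,-0.24,-0.65,0,0,0,0, 0,-0.36,-0.98,0,0,0,0, 0,-0.36,-0.98,0,0,0,0, 0,-0.36,-0.98,0,0,0,0, 0,-0.36,-0.98,0,0,0,0, 0,-0.36,-0.98,0,0,0,0]' 25|grep -E 'pos|open|finger'
python3 g.py 0.4702 -0.26 0.076 71.2
```

```text
tool_pos: [0.4657, -0.0981, 0.0051]
opening: 0.437
finger_force: 25.0
tool_pos: [0.4674, -0.0982, 0.1129]
opening: 0.441
finger_force: 25.0
tool_pos: [0.4703, -0.2521, 0.11]
opening: 0.441
finger_force: 25.0
22.85 [ 0.4703 -0.2521  0.11  ] [-0.016 -0.051  0.226] [ 0.0011 -0.0006  0.0047] 0.44121849701656485 24.999990882351995 [-0.5 -0.1 -1.5]
```

```bash
python3 -m pendant '[0,-0.016,-0.046,0,0,0,0.004, 0,-0.016,-0.046,0.1,0,0,0.004, 0,-0.016,-0.046,0.226,0,0,0.004, 0,-0.016,-0.046,0.226,0,0,0.004, 0,-0.016,-0.046,0.226,0,0,0.004, 0,-0.016,-0.046,0.226,0,0,0.004]' 25 |grep -E 'pos|cont'
python3 -m pendant '[0,0,0,0,0,0,0]' 25 |grep -E 'pos|cont'
python3 g.py 0.4701 -0.26 0.076 71.2
```

```text
tool_pos: [0.4704, -0.2618, 0.0765]
contact_force: [0.1, 0.1, -0.9]
tool_pos: [0.4705, -0.262, 0.0767]
contact_force: [0.6, -0.3, -1.0]
23.55 [ 0.4705 -0.262   0.0767] [0.007 0.012 0.005] [ 0.0004  0.0005 -0.0018] 0.43686248570447633 24.99984563793987 [ 0.6 -0.3 -1. ]
```

```bash
python3 -m pendant '[0,0.006,0.012,0,0,0,0, 0,0.006,0.012,0,0,0,0]' 25 |grep -E 'pos|cont'
for i in 1 2 3 4; do python3 -m pendant '[0,0,0,0.03,0,0,0, 0,0,0,0.06,0,0,0]' 25 |grep -E 'pos|cont'; done
python3 g.py 0.4701 -0.26 0.037 71.2
```

```text
tool_pos: [0.47, -0.2598, 0.0765]
contact_force: [-0.4, 0.0, 0.5]
tool_pos: [0.4698, -0.2601, 0.0669]
contact_force: [0.3, -0.8, -0.7]
tool_pos: [0.4696, -0.26, 0.0575]
contact_force: [-0.5, -0.4, -0.7]
tool_pos: [0.4697, -0.2599, 0.0486]
contact_force: [-0.0, -0.3, -0.7]
tool_pos: [0.4698, -0.26, 0.0397]
contact_force: [0.0, 0.6, -0.7]
24.55 [ 0.4698 -0.26    0.0397] [-0.002  0.001  0.018] [ 0.0003 -0.0002 -0.0018] 0.44054866899241835 24.999756957404315 [ 0.   0.6 -0.7]
```

```bash
python3 -m pendant '[0,0,0,0.015,0,0,0, 0,0,0,0.015,0,0,0]' 25 |grep -E 'pos|cont'
python3 -m pendant '[1,0,0,0,0,0,0, 1,0,0,0,0,0,0, 1,0,0,0,0,0,0, 1,0,0,0,0,0,0, 1,0,0,0,0,0,0, 1,0,0,0,0,0,0]' |grep -E 'pos|cont|open|finger'
python3 -m pendant '[1,0,0,-0.2,0,0,0, 1,0,0,-0.5,0,0,0, 1,0,0,-0.7,0,0,0, 1,0,0,-0.7,0,0,0, 1,0,0,-0.7,0,0,0, 1,0,0,-0.7,0,0,0]' |grep -E 'pos|cont'
python3 - <<'E'
from cyl import *
shot('wrist','w9')
V=lambda f:cv2.GaussianBlur(cv2.cvtColor(cv2.imread(f'pics/{f}.png'),cv2.COLOR_BGR2GRAY),(0,0),1)
g=V('w9')
# expected outline of seated narrow ring top and wide ring top: gray just inside/outside of each circle
for n,R,z in(('narrow',.02,.048),('wide',.028,.030)):
    for k in(.85,1.0,1.15):
        P=np.c_[.4702+k*R*np.cos(A[::6]),-.26+k*R*np.sin(A[::6]),0*A[::6]+z]
        print(n,k,[int(g[int(round(v)),int(round(u))]) for u,v in proj('w9',P,True)])
print(proj('w9',np.array([[.4702,-.26,.062],[.4702,-.26,.048]]),True).round(1))
# visible boundary of lighter rings vs base along image column through centre
u,v=proj('w9',np.array([[.4702,-.26,.048]]),True)[0].round().astype(int)
print(v,[int(x) for x in g[v-45:v+45:2,u]]);print(u,[int(x) for x in g[v,u-45:u+45:2]])
for n,R,z in(('nar',.02,.048),('nar_lo',.02,.030),('wide',.028,.030),('hole',.01,.048)):
    h=proj('w9',np.c_[.4702+R*np.cos(A),-.26+R*np.sin(A),0*A+z],True);print(n,'cols',h[:,0].min().round(1),h[:,0].max().round(1),'rows',h[:,1].min().round(1),h[:,1].max().round(1))
E
```

```text
tool_pos: [0.4696, -0.2599, 0.0376]
contact_force: [-0.5, -0.4, -0.7]
tool_pos: [0.4698, -0.26, 0.0379]
contact_force: [0.3, 0.0, 0.7]
opening: 0.961
finger_force: 0.0
tool_pos: [0.4688, -0.2601, 0.1418]
contact_force: [-0.8, 0.4, -0.0]
narrow 0.85 [36, 39, 72, 75, 78, 84, 83, 79, 75, 72, 36, 36]
narrow 1.0 [30, 29, 69, 66, 63, 71, 73, 55, 70, 58, 34, 30]
narrow 1.15 [29, 22, 46, 75, 63, 43, 47, 73, 75, 32, 29, 29]
wide 0.85 [35, 52, 74, 76, 80, 83, 82, 79, 76, 73, 42, 36]
wide 1.0 [30, 24, 48, 52, 59, 76, 68, 55, 48, 49, 29, 30]
wide 1.15 [29, 21, 43, 44, 46, 45, 44, 46, 48, 48, 29, 29]
[[260.4 203.7]
 [260.4 197.9]]
198 [46, 47, 43, 39, 69, 88, 84, 83, 76, 45, 41, 68, 92, 83, 79, 75, 67, 64, 65, 67, 70, 73, 77, 80, 101, 114, 109, 73, 58, 37, 36, 36, 34, 30, 29, 29, 32, 80, 116, 115, 114, 114, 115, 114, 114]
260 [95, 97, 59, 44, 47, 45, 45, 45, 47, 64, 74, 68, 69, 74, 74, 75, 73, 49, 35, 47, 62, 71, 77, 79, 74, 72, 65, 49, 36, 60, 74, 74, 74, 73, 69, 72, 71, 54, 45, 45, 43, 42, 44, 43, 80]
nar cols 237.1 283.7 rows 175.3 219.3
nar_lo cols 238.5 282.3 rows 169.9 211.5
wide cols 229.8 291.0 rows 161.2 219.3
hole cols 248.7 272.1 rows 186.7 208.7
```

Run:
```python
from h import *
shot('scene','s5')
a,b=[cv2.GaussianBlur(cv2.imread(f'pics/{f}.png',0),(0,0),1.5).astype(int) for f in('s4','s5')]
d=abs(a-b)[140:225,330:430];print('headband region diff max',d.max(),(d>15).mean())
print(r.finish_job())
```

```text
headband region diff max 2 0.0
the job is handed in; nothing more can be done
None
```

I handed the job in at about 26 s on the robot clock: the headband is hanging astride the bar, and the wide ring is on the post base with the narrow ring on top of it. The wide ring was seated and centred in the last picture I viewed. I checked the narrow ring only numerically (release height and image brightness), and no verdict came back.

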